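# Move the ukulele necks to the empty rack, order kept

### The job

Move the four ukulele necks from the full drying rack to the empty rack beside it and keep them in the same order, since each belongs to the body in that place of the batch: the neck nearest the robot on the full rack goes to the nearest rest of the empty one, the next to the next, and so on to the farthest. Lay each neck level and straight in its own pair of felt saddles, fretboard up, head pointing the same way as before and its balance point midway between the two rails; never let one fall to the bench.

Things in the scene. Friction and masses are not known exactly. Their poses are not given: they have to be found in the camera images.
- neck_crown: Loose ukulele neck with a three-lobed crown at the tip of its head, the shortest; 260 mm long, 0.12 kg. Origin: middle of the shaft's underside near the point of balance (grip across it here); y along the neck to the head, z up. Shaft 38 wide, upright sides from z 9 to 21 (top), back 24 wide, from y -106 to the nut at +59. Heel at the -y end hangs 42 below the shaft, y -106 to -72. Head 95 long, 48 wide at most.
- neck_round: Loose ukulele neck with a half-round tip to its head; 278 mm long, 0.13 kg. Origin: middle of the shaft's underside near the point of balance (grip across it here); y along the neck to the head, z up. Shaft 38 wide, upright sides from z 9 to 21 (top), back 24 wide, from y -116 to the nut at +62. Heel at the -y end hangs 42 below the shaft, y -116 to -82. Head 100 long, 48 wide at most.
- neck_slotted: Loose ukulele neck with a square-ended head pierced by two long slots; 295 mm long, 0.14 kg. Origin: middle of the shaft's underside near the point of balance (grip across it here); y along the neck to the head, z up. Shaft 38 wide, upright sides from z 9 to 21 (top), back 24 wide, from y -122 to the nut at +68. Heel at the -y end hangs 42 below the shaft, y -122 to -88. Head 105 long, 48 wide at most.
- neck_pointed: Loose ukulele neck with a head that ends in a point, the longest; 320 mm long, 0.15 kg. Origin: middle of the shaft's underside near the point of balance (grip across it here); y along the neck to the head, z up. Shaft 38 wide, upright sides from z 9 to 21 (top), back 24 wide, from y -132 to the nut at +73. Heel at the -y end hangs 42 below the shaft, y -132 to -98. Head 115 long, 48 wide at most.
- full_rack: Fixed plywood rack that holds the four necks at the start. Two rails (y = -40 and +40 mm, 16 thick, 330 long, top 62 mm above the bench) run along its x axis, away from the robot; rests at x = -114, -38, +38, +114 mm. Origin: on the bench at its middle, z up. Open between the rails but for cross-pieces (50 mm high) at x = -155 and +155.
- empty_rack: The same fixed rack with empty rests at x = -114, -38, +38, +114 mm. Origin on the bench at its middle; x along the row away from the robot, y the way heads point, z up. Rest: two felt-lined U saddles, 16 mm long, at y = -40 and +40, 58 wide inside; felt 72 mm above the bench, cheek tops 87. A neck well laid has its origin at the rest's x, y = 0, z = 72.
- rest_crown: The rest (pair of fixed U saddles on the full rack's rails) on which neck_crown lies at the start; it stays there. Origin: midway between the saddles on the rail tops, 10 mm below the felt; axes as the rack's. Which of the rack's four places it has varies.
- rest_round: The rest (pair of fixed U saddles on the full rack's rails) on which neck_round lies at the start; it stays there. Origin: midway between the saddles on the rail tops, 10 mm below the felt; axes as the rack's. Which of the rack's four places it has varies.
- rest_slotted: The rest (pair of fixed U saddles on the full rack's rails) on which neck_slotted lies at the start; it stays there. Origin: midway between the saddles on the rail tops, 10 mm below the felt; axes as the rack's. Which of the rack's four places it has varies.
- rest_pointed: The rest (pair of fixed U saddles on the full rack's rails) on which neck_pointed lies at the start; it stays there. Origin: midway between the saddles on the rail tops, 10 mm below the felt; axes as the rack's. Which of the rack's four places it has varies.

How it is judged:
By the outcome, as a careful person would: the job done as asked, in the order asked, and still so for the second after the job is handed in, with the robot touching nothing.
It also fails if it takes over 109 s, if anything falls off the work surface, if the arm or the gripper's body presses on something with over 40 N, if the wrist force passes 120 N, or if a joint passes its speed limit or range.

### The arm

A 6-joint arm with a two-finger parallel gripper is mounted at the origin on the work surface. World frame = base frame: x ahead of the robot, y to its left, z up, the work surface at z = 0. Lengths are in m, angles in rad, forces in N, time in s.
With the tool pointing down it reaches from about 0.325 to 0.775 m from the base axis. Payload 5.5 kg.
Tool frame: the origin (TCP) lies midway between the tips of the shut fingers; the grasp point (between the pads) lies 19 mm behind it; z points along the fingers, y is the line along which they close (so a half turn about z gives the same grasp; the last joint's range is limited). The gripper opens to 85 mm and grips with 20 to 120 N. Pads are 22 mm wide; open, the fingers measure 114 mm over their backs; the gripper's body (76 mm by 85 mm) begins 54 mm behind the grasp point. The pads swing forward as they close: fully open they stand 13 mm farther back than shut.
Start: joints at [1.226, 0.091, 1.231, -0, 1.82, -0.057], TCP at [0.17, 0.575, 0.231] pointing down, gripper open.
Joint ranges: [-2.87, 2.87], [-0.86, 2.18], [0.17, 2.46], [-1.51, 4.65], [0.06, 2.69], [-2.65, 2.65]. Speed limits (rad/s): [2.57, 2.57, 3.01, 3.14, 3.14, 3.14].

### API

Orientations are given as [roll, pitch, yaw] about the fixed x, y, z axes, in that order (R = Rz(yaw) Ry(pitch) Rx(roll)).
In Python, from cell import robot gives the robot as it stands. The module is installed in compiled form; this text tells all that it offers.
- The arm moves only by the tool play_rows, never from a script. Its argument "commands" is a list of rows, each an object of numbers: "fingers": the closure in counts, from 0 (fully open) to 255 (shut); "dx", "dy", "dz": the shift along the tool's x, y, z in m; "ax", "ay", "az": the turn, a rotation vector about the tool's x, y, z in degrees. A call has 1 to 20 rows; each row is the pose to reach, as a shift and turn from the pose commanded when the call began, along the tool's axes at that moment; what a row does not reach only later rows make up. A row lasts 1/10 s, in which the tool goes at most 50 mm and 8.59 degrees, less where a joint would pass 70% of its speed; a pose out of reach is approached as far as the arm can. A call with a gripper value outside its range is refused whole. The fingers move at their own pace and stop on an object; "newtons" is the grip in N (left out, the last holds). Time passes only in rows, so rows that repeat a pose let the fingers close. It gives the time, the measured TCP pose, the force, the opening and the grip force at its end, in the units of the state.
- robot.get_state(): the state, without advancing time (a new reading comes with each control period).
- robot.read_camera(name): name is "scene" or "top" or "wrist"; returns a dict with "frame" (480x640x3 uint8, red, green, blue), "fov_y" (degrees; the focal length in pixels is half the picture's height over the tangent of half this angle, whatever the lens; pixels are square), "cx", "cy" (the principal point, pixels), "k1" (the pictures are not rectified: a ray, as slopes to the right and down, at radius r is drawn at 1 + k1 r^2 times it, then the intrinsics apply), "extrinsics" (4x4, takes a point from camera to world coordinates). Camera axes: x right, y down, z forward; pixel columns grow to the right and rows downward; lengths in m; the calibration is good to about 2 mm. A picture is of the moment at which its call begins. There is no depth.
- robot.close_job(): hands the job in; it is judged then, once.
The state is a dict: "clock": time; "qpos": joint angles; "qvel": joint speeds; "effort": joint torques, N m; "tool_pos": TCP position; "tcp_rot": TCP orientation; "contact_force": force on the tool from outside, world axes, zero at the start; "moment": the same for the moment, N m; "finger_gap": finger opening in m; "grip_force": force on a finger pad.
Only numpy, scipy, OpenCV 4.12 (cv2) and the standard library are available. Lean on these libraries where they do the work, as an engineer would, in place of code of your own. Each camera call takes 0.05 s, during which the arm holds its last target. There are 200 camera calls.

## Working session

There is one attempt and no reset: what is moved stays moved. The work goes in short steps, Python scripts to look and compute and a tool call to move; the robot and the scene stay as the last step left them, time stands still between calls to the robot, and variables do not carry over. Pictures are saved under pics/ and viewed, at most 14 in all, crops included, and the job is handed in when it is done.

Besides the shell and the picture viewer there is one more tool, called in YAML: its name, and indented under it one key for each argument. play_rows: Moves the arm, as the interface text tells. Its arguments: {"type":"object","properties":{"commands":{"type":"array"},"newtons":{"type":"number"}},"required":["commands"]}

```bash
mkdir -p pics; python3 - <<'E'
from cell import robot
import cv2,pickle,numpy as np
d={}
for n in("top","scene"):
    c=robot.read_camera(n);d[n]=c
    cv2.imwrite(f"pics/{n}0.png",c["frame"][:,:,::-1])
    print(n,c["fov_y"],c["cx"],c["cy"],c["k1"],np.round(c["extrinsics"],4).tolist())
pickle.dump(d,open("cams.pkl","wb"))
s=robot.get_state();print(s)
E
```

```text
top 54.68787736653705 321.2200115274219 237.75367449164708 0.002351933975239424 [[-0.0003, -0.9974, 0.0725, 0.4785], [-0.9998, -0.0013, -0.0218, 0.0089], [0.0218, -0.0724, -0.9971, 0.9331], [0.0, 0.0, 0.0, 1.0]]
scene 46.81323922426285 319.0965994424823 239.92789321922317 -0.039413751844381256 [[0.8658, 0.4121, -0.2839, 0.7724], [0.5004, -0.7023, 0.5063, -0.4585], [0.0093, -0.5804, -0.8143, 0.8224], [0.0, 0.0, 0.0, 1.0]]
{'clock': 0.1, 'qpos': array([ 1.22632014e+00,  9.17878766e-02,  1.23177929e+00,  4.74687363e-06,
        1.81980922e+00, -5.66945698e-02]), 'qvel': array([-1.93824618e-03,  2.39478657e-06, -3.71348519e-03,  1.79175912e-03,
        8.79240725e-04,  5.65219228e-04]), 'effort': array([ 2.94579935e-03, -4.60215640e+01, -4.19220185e+01, -6.56708062e-05,
        1.05616284e-02, -3.78048799e-05]), 'tool_pos': array([0.17020481, 0.57508186, 0.23025356]), 'tcp_rot': array([-3.13981205e+00, -1.05668772e-04,  2.85381211e+00]), 'contact_force': array([ 0.23699069,  0.46649954, -0.21763062]), 'moment': array([-0.04401603,  0.01358435,  0.02962913]), 'grip_force': 0.0, 'finger_gap': 0.08520918397999386}
```

View pics/top0.png

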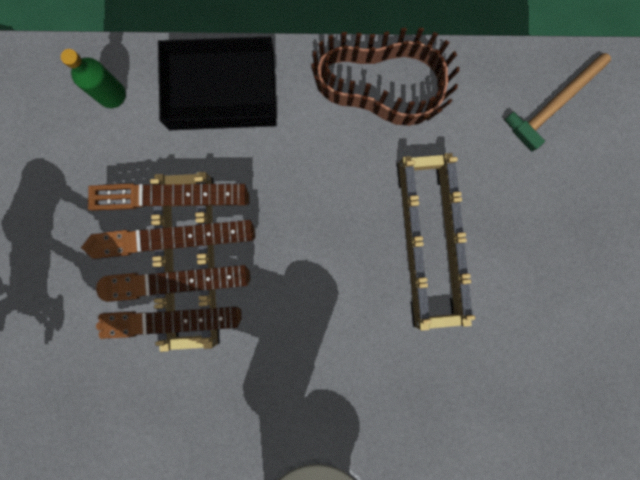

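View pics/scene0.png

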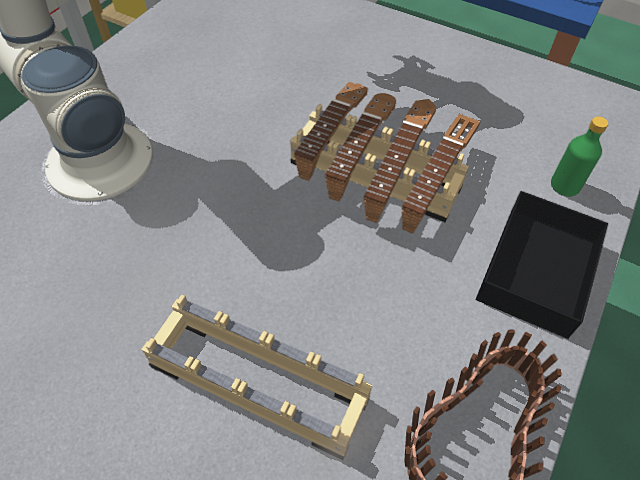

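```bash
cat > h.py <<'E'
import numpy as np,cv2,pickle
def K(c):
    f=240/np.tan(np.radians(c["fov_y"])/2);return np.array([[f,0,c["cx"]],[0,f,c["cy"]],[0,0,1]])
def D(c): return np.array([c["k1"],0,0,0.])
def toW(c,uv,z):
    uv=np.array(uv,float).reshape(-1,1,2)
    p=cv2.undistortPoints(uv,K(c),D(c)).reshape(-1,2)
    E=c["extrinsics"];d=np.c_[p,np.ones(len(p))]@E[:3,:3].T;o=E[:3,3]
    return o+d*((np.asarray(z)-o[2])/d[:,2])[:,None]
def toI(c,P):
    E=np.linalg.inv(c["extrinsics"]);r,_=cv2.Rodrigues(E[:3,:3])
    return cv2.projectPoints(np.array(P,float).reshape(-1,1,3),r,E[:3,3],K(c),D(c))[0].reshape(-1,2)
E
python3 - <<'E'
import pickle,cv2
d=pickle.load(open("cams.pkl","rb"));f=d["top"]["frame"][:,:,::-1]
for n,(x,y) in dict(full=(75,165),empty=(345,140)).items():
    c=cv2.resize(f[y:y+200 if n=='empty' else y+190,x:x+190],None,fx=4 if 0 else 3,fy=3,interpolation=cv2.INTER_CUBIC)
    cv2.imwrite(f"pics/{n}.png",cv2.convertScaleAbs(c,alpha=1.5,beta=15))
E
```

```text
(no output)
```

View pics/full.png

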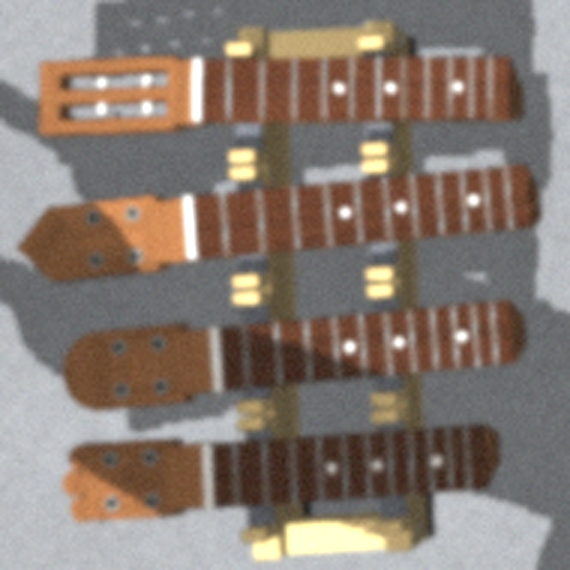

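View pics/empty.png

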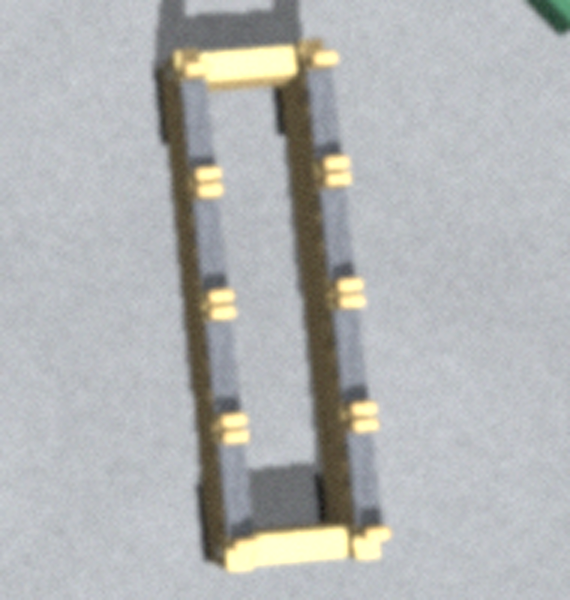

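```bash
cat > m.py <<'E'
from h import *
d=pickle.load(open("cams.pkl","rb"));c=d["top"];s=d["scene"]
def full(p,o): return (np.array(p,float)+.5)/3-.5+o
def rigid(A,B):
    a=A-A.mean(0);b=B-B.mean(0);th=np.arctan2((a[:,0]*b[:,1]-a[:,1]*b[:,0]).sum(),(a*b).sum())
    R=np.array([[np.cos(th),-np.sin(th)],[np.sin(th),np.cos(th)]]);t=B.mean(0)-R@A.mean(0)
    return th,t,R,B-A@R.T-t
W=toW(c,full([(208,182),(221,303),(234,428),(337,170),(350,291),(363,416)],(345,140)),.087)[:,:2]
M=np.array([(x,y) for y in(.04,-.04) for x in(.076,0,-.076)])
th,t,R,res=rigid(M,W);print("empty",th,t,"res mm",(res*1e3).round(1).tolist())
for x in(-.114,-.038,.038,.114):print((R@[x,0]+t).round(4))
W=toW(c,full([(242,163),(246,289),(251,415),(375,156),(379,282),(385,407)],(75,165)),.087)[:,:2]
th,t,R,res=rigid(M,W);print("full",th,t,(res*1e3).round(1).tolist());Rf,tf=R,t
N=dict(slotted=[(39,95),(196,90),(520,88),-.122,.068,.105],pointed=[(18,247),(189,227),(540,197),-.132,.073,.115],
 round=[(65,371),(216,360),(525,332),-.116,.062,.100],crown=[(64,483),(208,476),(499,457),-.106,.059,.095])
for n,(tip,nut,end,e,nt,hl) in N.items():
    P=toW(c,full([tip,nut,end],(75,165)),[.088,.094,.090])[:,:2]
    A=np.array([(0,nt+hl),(0,nt),(0,e)]);th,t,R,res=rigid(A,P)
    print(n,"yaw",round(th,4),"o",t.round(4),"res",(res*1e3).round(1).tolist(),"in rack",(Rf.T@(t-tf)).round(4))
    print("   scene px", toI(s,np.c_[A@R.T+t,[.093]*3]).round().tolist())
E
python3 m.py
```

```text
empty 0.08882371445552448 [ 0.53805503 -0.22766018] res mm [[-0.7, 0.1], [0.3, -0.1], [-0.1, -0.1], [-0.1, -0.3], [0.7, -0.0], [-0.0, 0.5]]
[ 0.4245 -0.2378]
[ 0.5002 -0.231 ]
[ 0.5759 -0.2243]
[ 0.6516 -0.2175]
full 0.05816733881135872 [0.50000203 0.24780059] [[0.2, 0.0], [-0.2, 0.1], [0.3, -0.3], [0.0, -0.2], [-0.6, 0.4], [0.3, -0.1]]
slotted yaw 0.0166 o [0.6179 0.2462] res [[-0.2, -4.4], [0.4, 4.3], [-0.2, 0.1]] in rack [ 0.1176 -0.0084]
   scene px [[470.0, 109.0], [451.0, 141.0], [410.0, 211.0]]
pointed yaw 0.0963 o [0.5408 0.2425] res [[-0.1, -5.6], [0.6, 5.2], [-0.4, 0.4]] in rack [ 0.0405 -0.0077]
   scene px [[429.0, 90.0], [410.0, 125.0], [371.0, 201.0]]
round yaw 0.0847 o [0.4614 0.2359] res [[0.8, -3.8], [-1.1, 4.5], [0.3, -0.7]] in rack [-0.0392 -0.0096]
   scene px [[388.0, 86.0], [370.0, 116.0], [332.0, 179.0]]
crown yaw 0.0577 o [0.3908 0.2415] res [[0.4, -3.4], [-0.6, 4.7], [0.2, -1.3]] in rack [-0.1094  0.    ]
   scene px [[359.0, 76.0], [339.0, 103.0], [300.0, 158.0]]
```

```bash
cat > g.py <<'E'
import sys,numpy as np
from scipy.spatial.transform import Rotation as Ro
from cell import robot
def go(x,y,z,th):
    s=robot.get_state();R=Ro.from_euler("xyz",s["tcp_rot"])
    d=R.inv().apply(np.array([x,y,z])-s["tool_pos"])
    r=(R.inv()*Ro.from_euler("xyz",[np.pi,0,np.pi/2+th])).as_rotvec(degrees=True)
    print("t",round(s["clock"],2),"d",d.round(4),"rot",r.round(2),"gap",s["finger_gap"])
if __name__=="__main__": go(*map(float,sys.argv[1:]))
E
python3 g.py .391 .2435 .23 .0577
```

```text
t 0.1 d [-0.3058 -0.2553  0.0007] rot [-9.000e-02  6.000e-02  7.021e+01] gap 0.08520918397999386
```

play_rows:
  commands:
    - {"fingers":80,"dx":-0.306,"dy":-0.255,"dz":0.0,"az":70.2}
    - {"fingers":80,"dx":-0.306,"dy":-0.255,"dz":0.0,"az":70.2}
    - {"fingers":80,"dx":-0.306,"dy":-0.255,"dz":0.0,"az":70.2}
    - {"fingers":80,"dx":-0.306,"dy":-0.255,"dz":0.0,"az":70.2}
    - {"fingers":80,"dx":-0.306,"dy":-0.255,"dz":0.0,"az":70.2}
    - {"fingers":80,"dx":-0.306,"dy":-0.255,"dz":0.0,"az":70.2}
    - {"fingers":80,"dx":-0.306,"dy":-0.255,"dz":0.0,"az":70.2}
    - {"fingers":80,"dx":-0.306,"dy":-0.255,"dz":0.0,"az":70.2}
    - {"fingers":80,"dx":-0.306,"dy":-0.255,"dz":0.0,"az":70.2}
    - {"fingers":80,"dx":-0.306,"dy":-0.255,"dz":0.0,"az":70.2}
    - {"fingers":80,"dx":-0.306,"dy":-0.255,"dz":0.0,"az":70.2}
    - {"fingers":80,"dx":-0.306,"dy":-0.255,"dz":0.0,"az":70.2}
  newtons: 60

```text
invalid input
```

```bash
python3 - <<'E'
from h import *
from cell import robot
c=robot.read_camera("wrist");pickle.dump(c,open("w1.pkl","wb"))
f=c["frame"][:,:,::-1].copy()
d=dict(slotted=(.0166,.6179,.2462,.122,.068),pointed=(.0963,.5408,.2425,.132,.073),round=(.0847,.4614,.2359,.116,.062),crown=(.0577,.3908,.2415,.106,.059))
for n,(th,x,y,e,nt) in d.items():
    L=[(x-np.sin(th)*b+np.cos(th)*a,y+np.cos(th)*b+np.sin(th)*a,.093) for a,b in((-.019,-e),(.019,-e),(.019,nt),(-.019,nt))]
    if n in("crown","round"): cv2.polylines(f,[toI(c,L).round().astype(int)],True,(255,255,0),1)
cv2.imwrite("pics/w1.png",f);print(c["fov_y"],c["extrinsics"].round(3).tolist())
E
python3 g.py .391 .2435 .23 .0577
```

```text
67.75322131574859 [[0.283, 0.923, 0.26, 0.105], [0.959, -0.272, -0.078, 0.594], [-0.001, 0.272, -0.962, 0.373], [0.0, 0.0, 0.0, 1.0]]
t 0.15 d [-0.3058 -0.2553  0.0007] rot [-8.00e-02  5.00e-02  7.02e+01] gap 0.08518749969054314
```

View pics/w1.png

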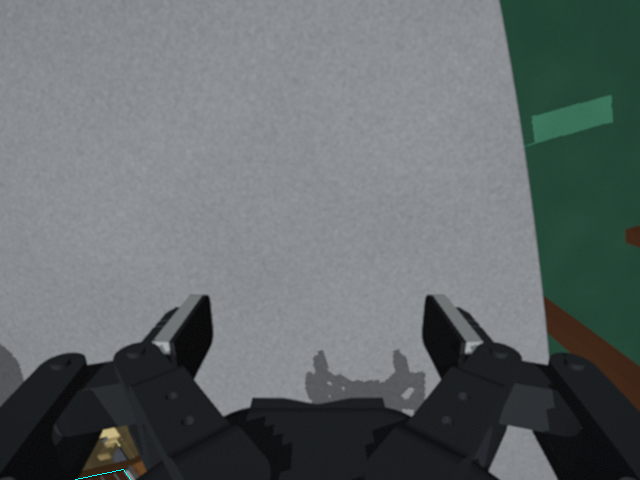

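The picture shows only bench and gripper fingers (tips near (200,300) and (435,300)), because the call was refused and the arm has not moved. I'll try again with every field filled in.

play_rows:
  commands:
    - {"fingers":80,"dx":-0.306,"dy":-0.255,"dz":0.0,"ax":0,"ay":0,"az":70.2}
    - {"fingers":80,"dx":-0.306,"dy":-0.255,"dz":0.0,"ax":0,"ay":0,"az":70.2}
    - {"fingers":80,"dx":-0.306,"dy":-0.255,"dz":0.0,"ax":0,"ay":0,"az":70.2}
    - {"fingers":80,"dx":-0.306,"dy":-0.255,"dz":0.0,"ax":0,"ay":0,"az":70.2}
    - {"fingers":80,"dx":-0.306,"dy":-0.255,"dz":0.0,"ax":0,"ay":0,"az":70.2}
    - {"fingers":80,"dx":-0.306,"dy":-0.255,"dz":0.0,"ax":0,"ay":0,"az":70.2}
    - {"fingers":80,"dx":-0.306,"dy":-0.255,"dz":0.0,"ax":0,"ay":0,"az":70.2}
    - {"fingers":80,"dx":-0.306,"dy":-0.255,"dz":0.0,"ax":0,"ay":0,"az":70.2}
    - {"fingers":80,"dx":-0.306,"dy":-0.255,"dz":0.0,"ax":0,"ay":0,"az":70.2}
    - {"fingers":80,"dx":-0.306,"dy":-0.255,"dz":0.0,"ax":0,"ay":0,"az":70.2}
    - {"fingers":80,"dx":-0.306,"dy":-0.255,"dz":0.0,"ax":0,"ay":0,"az":70.2}
    - {"fingers":80,"dx":-0.306,"dy":-0.255,"dz":0.0,"ax":0,"ay":0,"az":70.2}
  newtons: 60

```text
clock: 1.35
tool_pos: [0.3906, 0.2452, 0.2312]
tcp_rot: [-3.141, -0.0, 1.632]
contact_force: [-0.3, -0.8, 0.3]
finger_gap: 0.0584
grip_force: 0.0
```

```bash
cat > w.py <<'E'
from h import *
import sys
from cell import robot
c=robot.read_camera("wrist")
f=c["frame"][:,:,::-1].copy()
d=dict(slotted=(.0166,.6179,.2462,.122,.068),pointed=(.0963,.5408,.2425,.132,.073),round=(.0847,.4614,.2359,.116,.062),crown=(.0577,.3908,.2415,.106,.059))
for n,(th,x,y,e,nt) in d.items():
    L=[(x-np.sin(th)*b+np.cos(th)*a,y+np.cos(th)*b+np.sin(th)*a,.093) for a,b in((-.019,-e),(.019,-e),(.019,nt),(-.019,nt))]
    if n in sys.argv: cv2.polylines(f,[toI(c,L).round().astype(int)],True,(255,255,0),1)
cv2.imwrite("pics/%s.png"%sys.argv[1],f)
E
python3 w.py w2 crown round pointed; python3 g.py .391 .2435 .23 .0577;python3 g.py .391 .2435 .064 .0577
```

```text
t 1.4 d [-0.0017  0.0003  0.0012] rot [-0.01 -0.01  0.2 ] gap 0.05852131163858068
t 1.4 d [-0.0017  0.0003  0.1672] rot [-0.01 -0.01  0.2 ] gap 0.05852131163858068
```

View pics/w2.png

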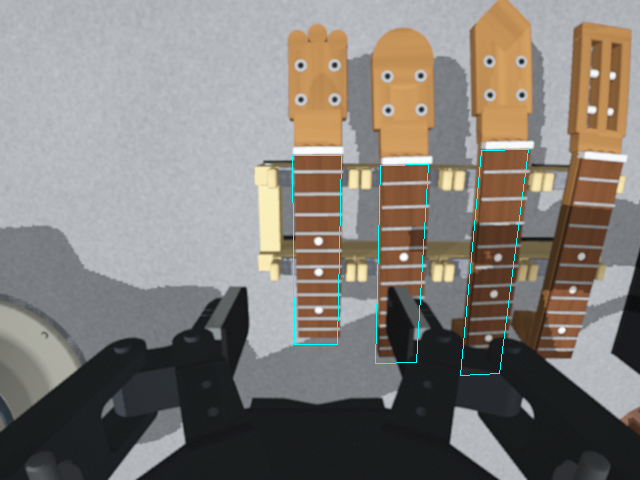

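The wrist view shows the nut edges and shaft sides of the crown, round and pointed necks on my overlay to about 2 px. The crown nut is at (317,153), and the heel ends suggest a shift of about +2 mm in y. Next I descend on the crown.

play_rows:
  commands:
    - {"fingers":80,"dx":-0.002,"dy":0,"dz":0.03,"ax":0,"ay":0,"az":0.2}
    - {"fingers":80,"dx":-0.002,"dy":0,"dz":0.07,"ax":0,"ay":0,"az":0.2}
    - {"fingers":80,"dx":-0.002,"dy":0,"dz":0.11,"ax":0,"ay":0,"az":0.2}
    - {"fingers":80,"dx":-0.002,"dy":0,"dz":0.14,"ax":0,"ay":0,"az":0.2}
    - {"fingers":80,"dx":-0.002,"dy":0,"dz":0.16,"ax":0,"ay":0,"az":0.2}
    - {"fingers":80,"dx":-0.002,"dy":0,"dz":0.167,"ax":0,"ay":0,"az":0.2}
    - {"fingers":80,"dx":-0.002,"dy":0,"dz":0.167,"ax":0,"ay":0,"az":0.2}
    - {"fingers":80,"dx":-0.002,"dy":0,"dz":0.167,"ax":0,"ay":0,"az":0.2}
    - {"fingers":160,"dx":-0.002,"dy":0,"dz":0.167,"ax":0,"ay":0,"az":0.2}
    - {"fingers":255,"dx":-0.002,"dy":0,"dz":0.167,"ax":0,"ay":0,"az":0.2}
    - {"fingers":255,"dx":-0.002,"dy":0,"dz":0.167,"ax":0,"ay":0,"az":0.2}
    - {"fingers":255,"dx":-0.002,"dy":0,"dz":0.167,"ax":0,"ay":0,"az":0.2}
    - {"fingers":255,"dx":-0.002,"dy":0,"dz":0.167,"ax":0,"ay":0,"az":0.2}
  newtons: 60

```text
clock: 2.7
tool_pos: [0.3924, 0.2425, 0.0662]
tcp_rot: [3.139, -0.002, 1.625]
contact_force: [0.2, -0.3, 5.2]
finger_gap: 0.0371
grip_force: 60.7
```

```bash
python3 g.py .4245 -.2386 .175 .0888
```

```text
t 2.7 d [-0.482   0.0063 -0.1096] rot [ 0.17 -0.09 -1.98] gap 0.03711759572831194
```

play_rows:
  commands:
    - {"fingers":255,"dx":0,"dy":0,"dz":-0.01,"ax":0,"ay":0,"az":0}
    - {"fingers":255,"dx":0,"dy":0,"dz":-0.03,"ax":0,"ay":0,"az":0}
    - {"fingers":255,"dx":0,"dy":0,"dz":-0.055,"ax":0,"ay":0,"az":0}
    - {"fingers":255,"dx":0,"dy":0,"dz":-0.08,"ax":0,"ay":0,"az":0}
    - {"fingers":255,"dx":-0.01,"dy":0,"dz":-0.1,"ax":0,"ay":0,"az":0}
    - {"fingers":255,"dx":-0.03,"dy":0,"dz":-0.11,"ax":0,"ay":0,"az":-0.1}
    - {"fingers":255,"dx":-0.06,"dy":0,"dz":-0.11,"ax":0,"ay":0,"az":-0.3}
    - {"fingers":255,"dx":-0.1,"dy":0.001,"dz":-0.11,"ax":0,"ay":0,"az":-0.5}
    - {"fingers":255,"dx":-0.14,"dy":0.002,"dz":-0.11,"ax":0,"ay":0,"az":-0.7}
    - {"fingers":255,"dx":-0.18,"dy":0.003,"dz":-0.11,"ax":0,"ay":0,"az":-0.9}
    - {"fingers":255,"dx":-0.22,"dy":0.003,"dz":-0.11,"ax":0,"ay":0,"az":-1.1}
    - {"fingers":255,"dx":-0.26,"dy":0.004,"dz":-0.11,"ax":0,"ay":0,"az":-1.3}
    - {"fingers":255,"dx":-0.3,"dy":0.004,"dz":-0.11,"ax":0,"ay":0,"az":-1.5}
    - {"fingers":255,"dx":-0.34,"dy":0.005,"dz":-0.11,"ax":0,"ay":0,"az":-1.6}
    - {"fingers":255,"dx":-0.38,"dy":0.005,"dz":-0.11,"ax":0,"ay":0,"az":-1.7}
    - {"fingers":255,"dx":-0.42,"dy":0.006,"dz":-0.11,"ax":0,"ay":0,"az":-1.8}
    - {"fingers":255,"dx":-0.45,"dy":0.006,"dz":-0.11,"ax":0,"ay":0,"az":-1.9}
    - {"fingers":255,"dx":-0.47,"dy":0.006,"dz":-0.11,"ax":0,"ay":0,"az":-2}
    - {"fingers":255,"dx":-0.482,"dy":0.006,"dz":-0.11,"ax":0,"ay":0,"az":-2}
    - {"fingers":255,"dx":-0.482,"dy":0.006,"dz":-0.11,"ax":0,"ay":0,"az":-2}

```text
clock: 4.7
tool_pos: [0.4233, -0.2399, 0.1741]
tcp_rot: [-3.141, -0.0, 1.658]
contact_force: [0.6, 0.0, -1.3]
finger_gap: 0.0368
grip_force: 60.3
```

```bash
python3 w.py w3; python3 g.py .4245 -.2386 .0672 .0888
```

```text
t 4.75 d [1.000e-04 1.100e-03 1.071e-01] rot [-0.03 -0.05 -0.03] gap 0.03688254858010944
```

View pics/w3.png

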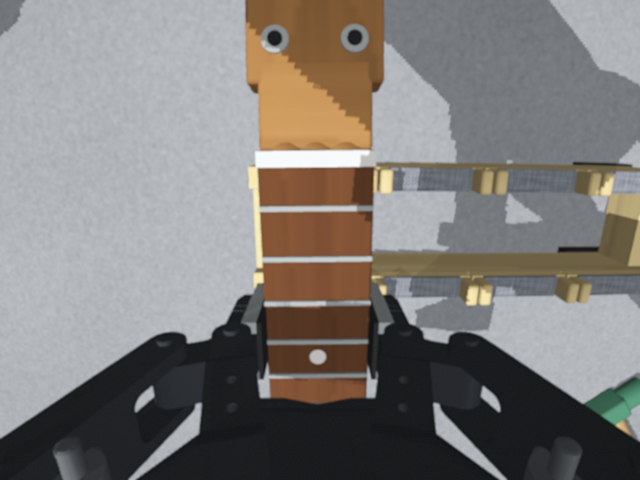

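The crown neck is held straight between the pads, with the lower nut edge from (258,167) to (372,165) and the first rest below it. I'll check the nut's distance from the TCP.

```bash
cat > nut.py <<'E'
import sys
from h import *
from scipy.spatial.transform import Rotation as Ro
from cell import robot
a=[float(v) for v in sys.argv[1:]]
c=robot.read_camera("wrist");s=robot.get_state()
P=toW(c,[a[:2],a[2:4]],s["tool_pos"][2]+.0268)
print((Ro.from_euler("xyz",s["tcp_rot"]).inv().apply(P-s["tool_pos"])*1e3).round(1),P.round(4))
E
python3 nut.py 258 167.5 372 165.5; python3 g.py .4245 -.2386 .0672 .0888
```

```text
[[ 58.4 -18.2 -26.8]
 [ 59.   18.3 -26.8]] [[ 0.4002 -0.1819  0.2011]
 [ 0.4366 -0.178   0.2011]]
t 4.8 d [-0.0004  0.0009  0.1071] rot [-0.01 -0.05  0.03] gap 0.03716915343737346
```

play_rows:
  commands:
    - {"fingers":255,"dx":0,"dy":0.001,"dz":0.02,"ax":0,"ay":0,"az":0}
    - {"fingers":255,"dx":0,"dy":0.001,"dz":0.045,"ax":0,"ay":0,"az":0}
    - {"fingers":255,"dx":0,"dy":0.001,"dz":0.07,"ax":0,"ay":0,"az":0}
    - {"fingers":255,"dx":0,"dy":0.001,"dz":0.09,"ax":0,"ay":0,"az":0}
    - {"fingers":255,"dx":0,"dy":0.001,"dz":0.1,"ax":0,"ay":0,"az":0}
    - {"fingers":255,"dx":0,"dy":0.001,"dz":0.104,"ax":0,"ay":0,"az":0}
    - {"fingers":255,"dx":0,"dy":0.001,"dz":0.107,"ax":0,"ay":0,"az":0}
    - {"fingers":255,"dx":0,"dy":0.001,"dz":0.107,"ax":0,"ay":0,"az":0}
    - {"fingers":255,"dx":0,"dy":0.001,"dz":0.107,"ax":0,"ay":0,"az":0}

```text
clock: 5.7
tool_pos: [0.4251, -0.2391, 0.0684]
tcp_rot: [3.14, 0.001, 1.66]
contact_force: [-0.0, -0.4, -1.3]
finger_gap: 0.037
grip_force: 60.3
```

play_rows:
  commands:
    - {"fingers":255,"dx":0.001,"dy":0,"dz":0.001,"ax":0,"ay":0,"az":0}
    - {"fingers":255,"dx":0.001,"dy":0,"dz":0.002,"ax":0,"ay":0,"az":0}
    - {"fingers":255,"dx":0.001,"dy":0,"dz":0.002,"ax":0,"ay":0,"az":0}

```text
clock: 6.0
tool_pos: [0.4248, -0.2381, 0.0662]
tcp_rot: [3.141, 0.001, 1.66]
contact_force: [-0.7, 0.8, 3.1]
finger_gap: 0.0369
grip_force: 60.8
```

```bash
python3 g.py .4614 .2377 .164 .0847
```

```text
t 6.0 d [ 0.4706  0.0789 -0.098 ] rot [0.06 0.03 0.25] gap 0.03690175152883291
```

play_rows:
  commands:
    - {"fingers":120,"dx":0,"dy":0,"dz":0,"ax":0,"ay":0,"az":0}
    - {"fingers":80,"dx":0,"dy":0,"dz":0,"ax":0,"ay":0,"az":0}
    - {"fingers":80,"dx":0,"dy":0,"dz":0,"ax":0,"ay":0,"az":0}
    - {"fingers":80,"dx":0,"dy":0,"dz":0,"ax":0,"ay":0,"az":0}
    - {"fingers":80,"dx":0,"dy":0,"dz":-0.02,"ax":0,"ay":0,"az":0}
    - {"fingers":80,"dx":0,"dy":0,"dz":-0.05,"ax":0,"ay":0,"az":0}
    - {"fingers":80,"dx":0,"dy":0,"dz":-0.09,"ax":0,"ay":0,"az":0}
    - {"fingers":80,"dx":0.47,"dy":0.079,"dz":-0.098,"ax":0,"ay":0,"az":0.2}
    - {"fingers":80,"dx":0.47,"dy":0.079,"dz":-0.098,"ax":0,"ay":0,"az":0.2}
    - {"fingers":80,"dx":0.47,"dy":0.079,"dz":-0.098,"ax":0,"ay":0,"az":0.2}
    - {"fingers":80,"dx":0.47,"dy":0.079,"dz":-0.098,"ax":0,"ay":0,"az":0.2}
    - {"fingers":80,"dx":0.47,"dy":0.079,"dz":-0.098,"ax":0,"ay":0,"az":0.2}
    - {"fingers":80,"dx":0.47,"dy":0.079,"dz":-0.098,"ax":0,"ay":0,"az":0.2}
    - {"fingers":80,"dx":0.47,"dy":0.079,"dz":-0.098,"ax":0,"ay":0,"az":0.2}
    - {"fingers":80,"dx":0.47,"dy":0.079,"dz":-0.098,"ax":0,"ay":0,"az":0.2}
    - {"fingers":80,"dx":0.47,"dy":0.079,"dz":-0.098,"ax":0,"ay":0,"az":0.2}
    - {"fingers":80,"dx":0.47,"dy":0.079,"dz":-0.098,"ax":0,"ay":0,"az":0.2}
    - {"fingers":80,"dx":0.47,"dy":0.079,"dz":-0.098,"ax":0,"ay":0,"az":0.2}
    - {"fingers":80,"dx":0.47,"dy":0.079,"dz":-0.098,"ax":0,"ay":0,"az":0.2}
    - {"fingers":80,"dx":0.47,"dy":0.079,"dz":-0.098,"ax":0,"ay":0,"az":0.2}

```text
clock: 8.0
tool_pos: [0.4614, 0.2362, 0.1632]
tcp_rot: [-3.141, 0.001, 1.655]
contact_force: [-0.0, -1.7, 1.2]
finger_gap: 0.0585
grip_force: 0.0
```

```bash
cat > t.py <<'E'
from h import *
import sys
from cell import robot
c=robot.read_camera("top");f=c["frame"][:,:,::-1].copy()
th,t=.0888,np.array([.53806,-.22766]);R=np.array([[np.cos(th),-np.sin(th)],[np.sin(th),np.cos(th)]])
g=f[130:350,340:520];g=cv2.resize(g,None,fx=2.7,fy=2.7,interpolation=cv2.INTER_CUBIC);g=cv2.convertScaleAbs(g,alpha=1.5,beta=15)
for (x,e,nt) in[(-.114,.106,.059),(-.038,.116,.062),(.038,.132,.073),(.114,.122,.068)][:int(sys.argv[2])]:
    L=[np.r_[R@[x+a,b]+t,.093] for a,b in((-.019,-e),(.019,-e),(.019,nt),(-.019,nt))]
    cv2.polylines(g,[((toI(c,L)-[340,130]+.5)*2.7).round().astype(int)],True,(255,255,0),1)
cv2.imwrite("pics/%s.png"%sys.argv[1],g)
E
python3 t.py t1 1; python3 g.py .4614 .2377 .066 .0847
```

```text
t 8.05 d [0.0017 0.     0.0973] rot [ 0.    0.02 -0.03] gap 0.05855116777489047
```

View pics/t1.png

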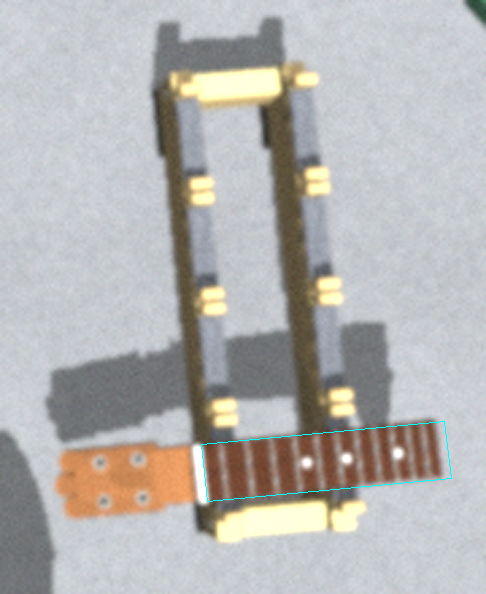

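The crown lies in the first rest and matches the ideal outline to within 2 mm (nut edge at (204,470), outline the same). Next is the round neck.

play_rows:
  commands:
    - {"fingers":80,"dx":0.002,"dy":0,"dz":0.03,"ax":0,"ay":0,"az":0}
    - {"fingers":80,"dx":0.002,"dy":0,"dz":0.065,"ax":0,"ay":0,"az":0}
    - {"fingers":80,"dx":0.002,"dy":0,"dz":0.088,"ax":0,"ay":0,"az":0}
    - {"fingers":80,"dx":0.002,"dy":0,"dz":0.098,"ax":0,"ay":0,"az":0}
    - {"fingers":80,"dx":0.002,"dy":0,"dz":0.098,"ax":0,"ay":0,"az":0}
    - {"fingers":80,"dx":0.002,"dy":0,"dz":0.098,"ax":0,"ay":0,"az":0}
    - {"fingers":160,"dx":0.002,"dy":0,"dz":0.098,"ax":0,"ay":0,"az":0}
    - {"fingers":255,"dx":0.002,"dy":0,"dz":0.098,"ax":0,"ay":0,"az":0}
    - {"fingers":255,"dx":0.002,"dy":0,"dz":0.098,"ax":0,"ay":0,"az":0}
    - {"fingers":255,"dx":0.002,"dy":0,"dz":0.098,"ax":0,"ay":0,"az":0}
    - {"fingers":255,"dx":0.002,"dy":0,"dz":0.098,"ax":0,"ay":0,"az":0}

```text
clock: 9.15
tool_pos: [0.4623, 0.2397, 0.0675]
tcp_rot: [3.138, -0.001, 1.657]
contact_force: [-0.0, -1.6, 5.5]
finger_gap: 0.0368
grip_force: 60.7
```

```bash
python3 g.py .5002 -.231 .175 .0888
```

```text
t 9.15 d [-0.4721 -0.0021 -0.108 ] rot [ 0.21 -0.05 -0.18] gap 0.03677398610134432
```

play_rows:
  commands:
    - {"fingers":255,"dx":0,"dy":0,"dz":-0.01,"ax":0,"ay":0,"az":0}
    - {"fingers":255,"dx":0,"dy":0,"dz":-0.03,"ax":0,"ay":0,"az":0}
    - {"fingers":255,"dx":0,"dy":0,"dz":-0.055,"ax":0,"ay":0,"az":0}
    - {"fingers":255,"dx":0,"dy":0,"dz":-0.08,"ax":0,"ay":0,"az":0}
    - {"fingers":255,"dx":-0.01,"dy":0,"dz":-0.1,"ax":0,"ay":0,"az":0}
    - {"fingers":255,"dx":-0.03,"dy":0,"dz":-0.11,"ax":0,"ay":0,"az":0}
    - {"fingers":255,"dx":-0.06,"dy":0,"dz":-0.11,"ax":0,"ay":0,"az":0}
    - {"fingers":255,"dx":-0.1,"dy":0,"dz":-0.11,"ax":0,"ay":0,"az":0}
    - {"fingers":255,"dx":-0.14,"dy":0,"dz":-0.11,"ax":0,"ay":0,"az":0}
    - {"fingers":255,"dx":-0.18,"dy":0,"dz":-0.11,"ax":0,"ay":0,"az":-0.1}
    - {"fingers":255,"dx":-0.22,"dy":-0.001,"dz":-0.11,"ax":0,"ay":0,"az":-0.1}
    - {"fingers":255,"dx":-0.26,"dy":-0.001,"dz":-0.11,"ax":0,"ay":0,"az":-0.1}
    - {"fingers":255,"dx":-0.3,"dy":-0.001,"dz":-0.11,"ax":0,"ay":0,"az":-0.1}
    - {"fingers":255,"dx":-0.34,"dy":-0.002,"dz":-0.11,"ax":0,"ay":0,"az":-0.2}
    - {"fingers":255,"dx":-0.38,"dy":-0.002,"dz":-0.11,"ax":0,"ay":0,"az":-0.2}
    - {"fingers":255,"dx":-0.42,"dy":-0.002,"dz":-0.11,"ax":0,"ay":0,"az":-0.2}
    - {"fingers":255,"dx":-0.45,"dy":-0.002,"dz":-0.11,"ax":0,"ay":0,"az":-0.2}
    - {"fingers":255,"dx":-0.465,"dy":-0.002,"dz":-0.11,"ax":0,"ay":0,"az":-0.2}
    - {"fingers":255,"dx":-0.472,"dy":-0.002,"dz":-0.11,"ax":0,"ay":0,"az":-0.2}
    - {"fingers":255,"dx":-0.472,"dy":-0.002,"dz":-0.11,"ax":0,"ay":0,"az":-0.2}

```text
clock: 11.15
tool_pos: [0.4996, -0.231, 0.1752]
tcp_rot: [-3.141, -0.001, 1.66]
contact_force: [-0.0, 0.5, -1.4]
finger_gap: 0.0369
grip_force: 60.2
```

```bash
python3 w.py w4; python3 g.py .5002 -.231 .067 .0888
```

```text
t 11.2 d [-0.0008  0.0005  0.1083] rot [-0.01 -0.04  0.05] gap 0.03671555820546982
```

View pics/w4.png

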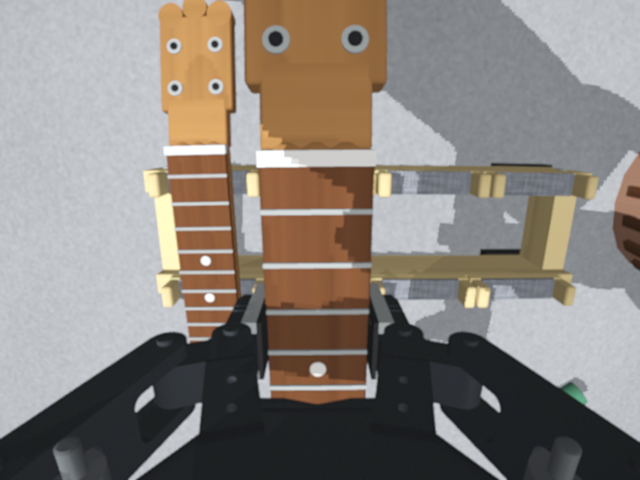

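The round neck is held straight, and the lower nut edge is at row 166, so its origin lies about 3 mm behind the TCP. I'll shift dx by +3 mm while lowering.

play_rows:
  commands:
    - {"fingers":255,"dx":0.003,"dy":0.0005,"dz":0.02,"ax":0,"ay":0,"az":0}
    - {"fingers":255,"dx":0.003,"dy":0.0005,"dz":0.045,"ax":0,"ay":0,"az":0}
    - {"fingers":255,"dx":0.003,"dy":0.0005,"dz":0.07,"ax":0,"ay":0,"az":0}
    - {"fingers":255,"dx":0.003,"dy":0.0005,"dz":0.09,"ax":0,"ay":0,"az":0}
    - {"fingers":255,"dx":0.003,"dy":0.0005,"dz":0.1,"ax":0,"ay":0,"az":0}
    - {"fingers":255,"dx":0.003,"dy":0.0005,"dz":0.105,"ax":0,"ay":0,"az":0}
    - {"fingers":255,"dx":0.003,"dy":0.0005,"dz":0.107,"ax":0,"ay":0,"az":0}
    - {"fingers":255,"dx":0.003,"dy":0.0005,"dz":0.108,"ax":0,"ay":0,"az":0}
    - {"fingers":255,"dx":0.003,"dy":0.0005,"dz":0.108,"ax":0,"ay":0,"az":0}

```text
clock: 12.1
tool_pos: [0.5003, -0.2283, 0.0683]
tcp_rot: [3.14, 0.001, 1.66]
contact_force: [0.4, 1.0, -0.5]
finger_gap: 0.0363
grip_force: 60.2
```

play_rows:
  commands:
    - {"fingers":255,"dx":0,"dy":0,"dz":0.001,"ax":0,"ay":0,"az":0}
    - {"fingers":255,"dx":0,"dy":0,"dz":0.0015,"ax":0,"ay":0,"az":0}
    - {"fingers":255,"dx":0,"dy":0,"dz":0.0015,"ax":0,"ay":0,"az":0}

```text
clock: 12.4
tool_pos: [0.5004, -0.2285, 0.0675]
tcp_rot: [3.14, 0.001, 1.66]
contact_force: [-1.4, 0.9, 5.4]
finger_gap: 0.0371
grip_force: 60.9
```

```bash
python3 g.py .5408 .2435 .164 .0963
```

```text
t 12.4 d [ 0.4664  0.0825 -0.0968] rot [ 0.11  0.06 -0.41] gap 0.037112990300068885
```

play_rows:
  commands:
    - {"fingers":120,"dx":0,"dy":0,"dz":0,"ax":0,"ay":0,"az":0}
    - {"fingers":80,"dx":0,"dy":0,"dz":0,"ax":0,"ay":0,"az":0}
    - {"fingers":80,"dx":0,"dy":0,"dz":0,"ax":0,"ay":0,"az":0}
    - {"fingers":80,"dx":0,"dy":0,"dz":0,"ax":0,"ay":0,"az":0}
    - {"fingers":80,"dx":0,"dy":0,"dz":-0.02,"ax":0,"ay":0,"az":0}
    - {"fingers":80,"dx":0,"dy":0,"dz":-0.05,"ax":0,"ay":0,"az":0}
    - {"fingers":80,"dx":0,"dy":0,"dz":-0.09,"ax":0,"ay":0,"az":0}
    - {"fingers":80,"dx":0.466,"dy":0.0825,"dz":-0.097,"ax":0,"ay":0,"az":-0.4}
    - {"fingers":80,"dx":0.466,"dy":0.0825,"dz":-0.097,"ax":0,"ay":0,"az":-0.4}
    - {"fingers":80,"dx":0.466,"dy":0.0825,"dz":-0.097,"ax":0,"ay":0,"az":-0.4}
    - {"fingers":80,"dx":0.466,"dy":0.0825,"dz":-0.097,"ax":0,"ay":0,"az":-0.4}
    - {"fingers":80,"dx":0.466,"dy":0.0825,"dz":-0.097,"ax":0,"ay":0,"az":-0.4}
    - {"fingers":80,"dx":0.466,"dy":0.0825,"dz":-0.097,"ax":0,"ay":0,"az":-0.4}
    - {"fingers":80,"dx":0.466,"dy":0.0825,"dz":-0.097,"ax":0,"ay":0,"az":-0.4}
    - {"fingers":80,"dx":0.466,"dy":0.0825,"dz":-0.097,"ax":0,"ay":0,"az":-0.4}
    - {"fingers":80,"dx":0.466,"dy":0.0825,"dz":-0.097,"ax":0,"ay":0,"az":-0.4}
    - {"fingers":80,"dx":0.466,"dy":0.0825,"dz":-0.097,"ax":0,"ay":0,"az":-0.4}
    - {"fingers":80,"dx":0.466,"dy":0.0825,"dz":-0.097,"ax":0,"ay":0,"az":-0.4}
    - {"fingers":80,"dx":0.466,"dy":0.0825,"dz":-0.097,"ax":0,"ay":0,"az":-0.4}
    - {"fingers":80,"dx":0.466,"dy":0.0825,"dz":-0.097,"ax":0,"ay":0,"az":-0.4}

```text
clock: 14.4
tool_pos: [0.5406, 0.2422, 0.1627]
tcp_rot: [-3.141, 0.001, 1.666]
contact_force: [0.4, 0.2, -0.7]
finger_gap: 0.0584
grip_force: 0.0
```

```bash
python3 w.py w5 pointed slotted; python3 g.py .5408 .2435 .066 .0963
```

```text
t 14.45 d [0.0015 0.0003 0.0968] rot [ 0.    0.02 -0.1 ] gap 0.05858364454350497
```

View pics/w5.png

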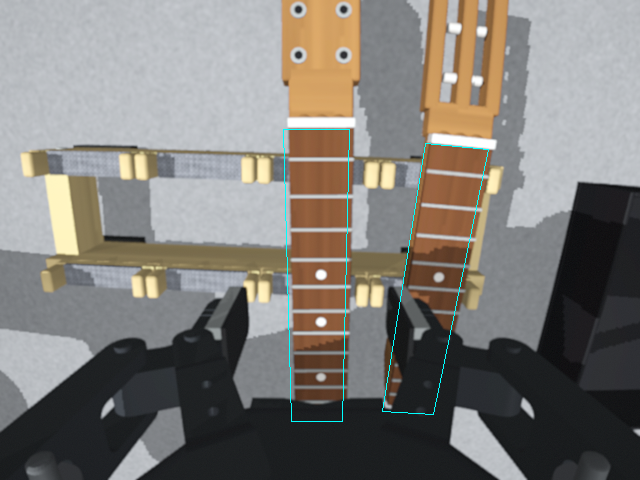

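The pointed neck sits centred between the fingers, with the nut at (320,124). It lies about 1 mm farther in x than my estimate. I'll descend and grip.

play_rows:
  commands:
    - {"fingers":80,"dx":0.001,"dy":0.001,"dz":0.03,"ax":0,"ay":0,"az":0}
    - {"fingers":80,"dx":0.001,"dy":0.001,"dz":0.065,"ax":0,"ay":0,"az":0}
    - {"fingers":80,"dx":0.001,"dy":0.001,"dz":0.088,"ax":0,"ay":0,"az":0}
    - {"fingers":80,"dx":0.001,"dy":0.001,"dz":0.097,"ax":0,"ay":0,"az":0}
    - {"fingers":80,"dx":0.001,"dy":0.001,"dz":0.097,"ax":0,"ay":0,"az":0}
    - {"fingers":80,"dx":0.001,"dy":0.001,"dz":0.097,"ax":0,"ay":0,"az":0}
    - {"fingers":160,"dx":0.001,"dy":0.001,"dz":0.097,"ax":0,"ay":0,"az":0}
    - {"fingers":255,"dx":0.001,"dy":0.001,"dz":0.097,"ax":0,"ay":0,"az":0}
    - {"fingers":255,"dx":0.001,"dy":0.001,"dz":0.097,"ax":0,"ay":0,"az":0}
    - {"fingers":255,"dx":0.001,"dy":0.001,"dz":0.097,"ax":0,"ay":0,"az":0}
    - {"fingers":255,"dx":0.001,"dy":0.001,"dz":0.097,"ax":0,"ay":0,"az":0}

```text
clock: 15.55
tool_pos: [0.5426, 0.2448, 0.0682]
tcp_rot: [3.138, -0.001, 1.667]
contact_force: [-0.2, -1.0, 5.4]
finger_gap: 0.0368
grip_force: 60.8
```

```bash
python3 g.py .5759 -.2243 .175 .0888
```

```text
t 15.55 d [-0.47   -0.0114 -0.1072] rot [ 0.23 -0.05  0.42] gap 0.036780801910627284
```

play_rows:
  commands:
    - {"fingers":255,"dx":0,"dy":0,"dz":-0.01,"ax":0,"ay":0,"az":0}
    - {"fingers":255,"dx":0,"dy":0,"dz":-0.03,"ax":0,"ay":0,"az":0}
    - {"fingers":255,"dx":0,"dy":0,"dz":-0.055,"ax":0,"ay":0,"az":0}
    - {"fingers":255,"dx":0,"dy":0,"dz":-0.08,"ax":0,"ay":0,"az":0}
    - {"fingers":255,"dx":-0.01,"dy":0,"dz":-0.1,"ax":0,"ay":0,"az":0}
    - {"fingers":255,"dx":-0.03,"dy":0,"dz":-0.11,"ax":0,"ay":0,"az":0}
    - {"fingers":255,"dx":-0.06,"dy":-0.001,"dz":-0.11,"ax":0,"ay":0,"az":0}
    - {"fingers":255,"dx":-0.1,"dy":-0.002,"dz":-0.11,"ax":0,"ay":0,"az":0.1}
    - {"fingers":255,"dx":-0.14,"dy":-0.003,"dz":-0.11,"ax":0,"ay":0,"az":0.1}
    - {"fingers":255,"dx":-0.18,"dy":-0.004,"dz":-0.11,"ax":0,"ay":0,"az":0.2}
    - {"fingers":255,"dx":-0.22,"dy":-0.005,"dz":-0.11,"ax":0,"ay":0,"az":0.2}
    - {"fingers":255,"dx":-0.26,"dy":-0.006,"dz":-0.11,"ax":0,"ay":0,"az":0.3}
    - {"fingers":255,"dx":-0.3,"dy":-0.007,"dz":-0.11,"ax":0,"ay":0,"az":0.3}
    - {"fingers":255,"dx":-0.34,"dy":-0.008,"dz":-0.11,"ax":0,"ay":0,"az":0.4}
    - {"fingers":255,"dx":-0.38,"dy":-0.009,"dz":-0.11,"ax":0,"ay":0,"az":0.4}
    - {"fingers":255,"dx":-0.42,"dy":-0.01,"dz":-0.11,"ax":0,"ay":0,"az":0.4}
    - {"fingers":255,"dx":-0.45,"dy":-0.011,"dz":-0.11,"ax":0,"ay":0,"az":0.4}
    - {"fingers":255,"dx":-0.465,"dy":-0.011,"dz":-0.11,"ax":0,"ay":0,"az":0.4}
    - {"fingers":255,"dx":-0.47,"dy":-0.011,"dz":-0.11,"ax":0,"ay":0,"az":0.4}
    - {"fingers":255,"dx":-0.47,"dy":-0.011,"dz":-0.11,"ax":0,"ay":0,"az":0.4}

```text
clock: 17.55
tool_pos: [0.5756, -0.224, 0.1756]
tcp_rot: [-3.141, -0.001, 1.66]
contact_force: [0.2, 0.6, -1.7]
finger_gap: 0.0369
grip_force: 60.3
```

```bash
python3 w.py w6; python3 g.py .5759 -.2243 .0675 .0888; python3 - <<'E'
import cv2,numpy as np
g=cv2.imread("pics/w6.png");print(g[100:190:3,300:330].mean((1,2)).round().tolist())
g=cv2.imread("pics/w4.png");print(g[100:190:3,300:330].mean((1,2)).round().tolist())
E
```

```text
t 17.6 d [-0.0011  0.0002  0.1083] rot [-0.01 -0.05  0.07] gap 0.03667854441734308
[115.0, 108.0, 102.0, 210.0, 219.0, 218.0, 218.0, 218.0, 215.0, 82.0, 74.0, 74.0, 74.0, 74.0, 74.0, 74.0, 74.0, 74.0, 74.0, 74.0, 74.0, 74.0, 74.0, 74.0, 74.0, 74.0, 78.0, 162.0, 159.0, 73.0]
[111.0, 111.0, 111.0, 113.0, 114.0, 114.0, 113.0, 113.0, 114.0, 114.0, 115.0, 115.0, 111.0, 106.0, 100.0, 95.0, 96.0, 200.0, 205.0, 205.0, 204.0, 205.0, 174.0, 73.0, 83.0, 89.0, 92.0, 98.0, 98.0, 98.0]
```

View pics/w6.png

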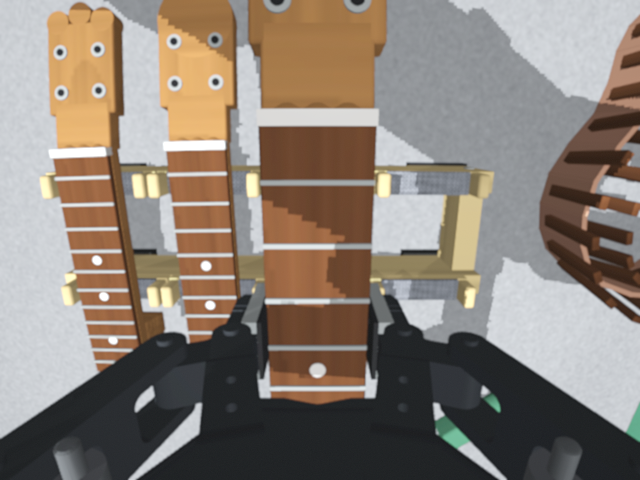

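The pointed neck is held straight, with the lower nut edge at row 126. The crown and round necks lie well in rests 1 and 2.

```bash
python3 nut.py 260 126.5 376 126
```

```text
[[ 71.3 -17.1 -26.8]
 [ 71.4  19.2 -26.8]] [[ 0.5523 -0.1536  0.2027]
 [ 0.5884 -0.1502  0.2027]]
```

play_rows:
  commands:
    - {"fingers":255,"dx":0.0005,"dy":0,"dz":0.02,"ax":0,"ay":0,"az":0}
    - {"fingers":255,"dx":0.0005,"dy":0,"dz":0.045,"ax":0,"ay":0,"az":0}
    - {"fingers":255,"dx":0.0005,"dy":0,"dz":0.07,"ax":0,"ay":0,"az":0}
    - {"fingers":255,"dx":0.0005,"dy":0,"dz":0.09,"ax":0,"ay":0,"az":0}
    - {"fingers":255,"dx":0.0005,"dy":0,"dz":0.1,"ax":0,"ay":0,"az":0}
    - {"fingers":255,"dx":0.0005,"dy":0,"dz":0.105,"ax":0,"ay":0,"az":0}
    - {"fingers":255,"dx":0.0005,"dy":0,"dz":0.107,"ax":0,"ay":0,"az":0}
    - {"fingers":255,"dx":0.0005,"dy":0,"dz":0.108,"ax":0,"ay":0,"az":0}
    - {"fingers":255,"dx":0.0005,"dy":0,"dz":0.109,"ax":0,"ay":0,"az":0}
    - {"fingers":255,"dx":0.0005,"dy":0,"dz":0.109,"ax":0,"ay":0,"az":0}

```text
clock: 18.65
tool_pos: [0.5762, -0.2242, 0.0683]
tcp_rot: [3.139, 0.001, 1.66]
contact_force: [0.3, 0.6, 1.6]
finger_gap: 0.0368
grip_force: 60.5
```

```bash
python3 g.py .619 .2468 .164 .0166
```

```text
t 18.65 d [ 0.4652  0.0848 -0.096 ] rot [0.12 0.05 4.16] gap 0.03681223273493914
```

play_rows:
  commands:
    - {"fingers":120,"dx":0,"dy":0,"dz":0,"ax":0,"ay":0,"az":0}
    - {"fingers":80,"dx":0,"dy":0,"dz":0,"ax":0,"ay":0,"az":0}
    - {"fingers":80,"dx":0,"dy":0,"dz":0,"ax":0,"ay":0,"az":0}
    - {"fingers":80,"dx":0,"dy":0,"dz":0,"ax":0,"ay":0,"az":0}
    - {"fingers":80,"dx":0,"dy":0,"dz":-0.02,"ax":0,"ay":0,"az":0}
    - {"fingers":80,"dx":0,"dy":0,"dz":-0.05,"ax":0,"ay":0,"az":0}
    - {"fingers":80,"dx":0,"dy":0,"dz":-0.09,"ax":0,"ay":0,"az":0}
    - {"fingers":80,"dx":0.465,"dy":0.085,"dz":-0.096,"ax":0,"ay":0,"az":4.2}
    - {"fingers":80,"dx":0.465,"dy":0.085,"dz":-0.096,"ax":0,"ay":0,"az":4.2}
    - {"fingers":80,"dx":0.465,"dy":0.085,"dz":-0.096,"ax":0,"ay":0,"az":4.2}
    - {"fingers":80,"dx":0.465,"dy":0.085,"dz":-0.096,"ax":0,"ay":0,"az":4.2}
    - {"fingers":80,"dx":0.465,"dy":0.085,"dz":-0.096,"ax":0,"ay":0,"az":4.2}
    - {"fingers":80,"dx":0.465,"dy":0.085,"dz":-0.096,"ax":0,"ay":0,"az":4.2}
    - {"fingers":80,"dx":0.465,"dy":0.085,"dz":-0.096,"ax":0,"ay":0,"az":4.2}
    - {"fingers":80,"dx":0.465,"dy":0.085,"dz":-0.096,"ax":0,"ay":0,"az":4.2}
    - {"fingers":80,"dx":0.465,"dy":0.085,"dz":-0.096,"ax":0,"ay":0,"az":4.2}
    - {"fingers":80,"dx":0.465,"dy":0.085,"dz":-0.096,"ax":0,"ay":0,"az":4.2}
    - {"fingers":80,"dx":0.465,"dy":0.085,"dz":-0.096,"ax":0,"ay":0,"az":4.2}
    - {"fingers":80,"dx":0.465,"dy":0.085,"dz":-0.096,"ax":0,"ay":0,"az":4.2}
    - {"fingers":80,"dx":0.465,"dy":0.085,"dz":-0.096,"ax":0,"ay":0,"az":4.2}

```text
clock: 20.65
tool_pos: [0.6189, 0.2455, 0.1628]
tcp_rot: [-3.141, 0.001, 1.585]
contact_force: [0.9, 0.5, 0.6]
finger_gap: 0.0585
grip_force: 0.0
```

```bash
python3 g.py .619 .2468 .066 .0166
```

```text
t 20.65 d [0.0013 0.0001 0.0968] rot [-0.01  0.03 -0.11] gap 0.05852000185884411
```

play_rows:
  commands:
    - {"fingers":80,"dx":0.0,"dy":0,"dz":0.03,"ax":0,"ay":0,"az":0}
    - {"fingers":80,"dx":0.0,"dy":0,"dz":0.065,"ax":0,"ay":0,"az":0}
    - {"fingers":80,"dx":0.0,"dy":0,"dz":0.088,"ax":0,"ay":0,"az":0}
    - {"fingers":80,"dx":0.0,"dy":0,"dz":0.097,"ax":0,"ay":0,"az":0}
    - {"fingers":80,"dx":0.0,"dy":0,"dz":0.097,"ax":0,"ay":0,"az":0}
    - {"fingers":80,"dx":0.0,"dy":0,"dz":0.097,"ax":0,"ay":0,"az":0}
    - {"fingers":160,"dx":0.0,"dy":0,"dz":0.097,"ax":0,"ay":0,"az":0}
    - {"fingers":255,"dx":0.0,"dy":0,"dz":0.097,"ax":0,"ay":0,"az":0}
    - {"fingers":255,"dx":0.0,"dy":0,"dz":0.097,"ax":0,"ay":0,"az":0}
    - {"fingers":255,"dx":0.0,"dy":0,"dz":0.097,"ax":0,"ay":0,"az":0}
    - {"fingers":255,"dx":0.0,"dy":0,"dz":0.097,"ax":0,"ay":0,"az":0}

```text
clock: 21.75
tool_pos: [0.6199, 0.247, 0.0684]
tcp_rot: [3.138, -0.001, 1.587]
contact_force: [0.2, -0.4, 5.6]
finger_gap: 0.0369
grip_force: 60.8
```

```bash
python3 g.py .6516 -.2175 .175 .0888
```

```text
t 21.75 d [-0.4649  0.0248 -0.1069] rot [ 0.22 -0.04 -4.18] gap 0.03693893238945176
```

play_rows:
  commands:
    - {"fingers":255,"dx":0,"dy":0,"dz":-0.01,"ax":0,"ay":0,"az":0}
    - {"fingers":255,"dx":0,"dy":0,"dz":-0.03,"ax":0,"ay":0,"az":0}
    - {"fingers":255,"dx":0,"dy":0,"dz":-0.055,"ax":0,"ay":0,"az":0}
    - {"fingers":255,"dx":0,"dy":0,"dz":-0.08,"ax":0,"ay":0,"az":0}
    - {"fingers":255,"dx":-0.01,"dy":0.001,"dz":-0.1,"ax":0,"ay":0,"az":0}
    - {"fingers":255,"dx":-0.03,"dy":0.002,"dz":-0.11,"ax":0,"ay":0,"az":-0.2}
    - {"fingers":255,"dx":-0.06,"dy":0.003,"dz":-0.11,"ax":0,"ay":0,"az":-0.5}
    - {"fingers":255,"dx":-0.1,"dy":0.005,"dz":-0.11,"ax":0,"ay":0,"az":-0.9}
    - {"fingers":255,"dx":-0.14,"dy":0.007,"dz":-0.11,"ax":0,"ay":0,"az":-1.3}
    - {"fingers":255,"dx":-0.18,"dy":0.009,"dz":-0.11,"ax":0,"ay":0,"az":-1.7}
    - {"fingers":255,"dx":-0.22,"dy":0.011,"dz":-0.11,"ax":0,"ay":0,"az":-2.1}
    - {"fingers":255,"dx":-0.26,"dy":0.013,"dz":-0.11,"ax":0,"ay":0,"az":-2.5}
    - {"fingers":255,"dx":-0.3,"dy":0.016,"dz":-0.11,"ax":0,"ay":0,"az":-2.9}
    - {"fingers":255,"dx":-0.34,"dy":0.018,"dz":-0.11,"ax":0,"ay":0,"az":-3.3}
    - {"fingers":255,"dx":-0.38,"dy":0.02,"dz":-0.11,"ax":0,"ay":0,"az":-3.6}
    - {"fingers":255,"dx":-0.42,"dy":0.022,"dz":-0.11,"ax":0,"ay":0,"az":-3.9}
    - {"fingers":255,"dx":-0.445,"dy":0.024,"dz":-0.11,"ax":0,"ay":0,"az":-4.1}
    - {"fingers":255,"dx":-0.46,"dy":0.025,"dz":-0.11,"ax":0,"ay":0,"az":-4.2}
    - {"fingers":255,"dx":-0.465,"dy":0.025,"dz":-0.11,"ax":0,"ay":0,"az":-4.2}
    - {"fingers":255,"dx":-0.465,"dy":0.025,"dz":-0.11,"ax":0,"ay":0,"az":-4.2}

```text
clock: 23.75
tool_pos: [0.6511, -0.2175, 0.1757]
tcp_rot: [-3.141, -0.001, 1.66]
contact_force: [0.3, 0.3, -2.0]
finger_gap: 0.0366
grip_force: 60.3
```

```bash
python3 w.py w7; python3 g.py .6516 -.2175 .0675 .0888
```

```text
t 23.8 d [-0.0009  0.0003  0.1083] rot [-0.01 -0.04  0.07] gap 0.03710112369717136
```

View pics/w7.png

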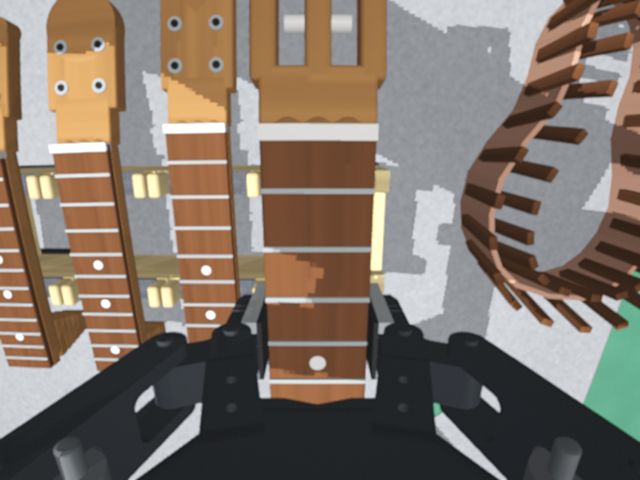

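The slotted neck is held straight, and the lower nut edge at row 140 puts its origin within about 1 mm of the TCP. I'll lower it into rest 4.

play_rows:
  commands:
    - {"fingers":255,"dx":0,"dy":0,"dz":0.02,"ax":0,"ay":0,"az":0}
    - {"fingers":255,"dx":0,"dy":0,"dz":0.045,"ax":0,"ay":0,"az":0}
    - {"fingers":255,"dx":0,"dy":0,"dz":0.07,"ax":0,"ay":0,"az":0}
    - {"fingers":255,"dx":0,"dy":0,"dz":0.09,"ax":0,"ay":0,"az":0}
    - {"fingers":255,"dx":0,"dy":0,"dz":0.1,"ax":0,"ay":0,"az":0}
    - {"fingers":255,"dx":0,"dy":0,"dz":0.105,"ax":0,"ay":0,"az":0}
    - {"fingers":255,"dx":0,"dy":0,"dz":0.107,"ax":0,"ay":0,"az":0}
    - {"fingers":255,"dx":0,"dy":0,"dz":0.108,"ax":0,"ay":0,"az":0}
    - {"fingers":255,"dx":0,"dy":0,"dz":0.109,"ax":0,"ay":0,"az":0}
    - {"fingers":255,"dx":0,"dy":0,"dz":0.109,"ax":0,"ay":0,"az":0}

```text
clock: 24.8
tool_pos: [0.6518, -0.2179, 0.0685]
tcp_rot: [3.139, 0.001, 1.66]
contact_force: [-0.2, 0.8, 1.7]
finger_gap: 0.0371
grip_force: 60.6
```

In contact. I'll release, lift and move clear.

play_rows:
  commands:
    - {"fingers":120,"dx":0,"dy":0,"dz":0,"ax":0,"ay":0,"az":0}
    - {"fingers":80,"dx":0,"dy":0,"dz":0,"ax":0,"ay":0,"az":0}
    - {"fingers":80,"dx":0,"dy":0,"dz":0,"ax":0,"ay":0,"az":0}
    - {"fingers":80,"dx":0,"dy":0,"dz":0,"ax":0,"ay":0,"az":0}
    - {"fingers":80,"dx":0,"dy":0,"dz":-0.02,"ax":0,"ay":0,"az":0}
    - {"fingers":80,"dx":0,"dy":0,"dz":-0.05,"ax":0,"ay":0,"az":0}
    - {"fingers":80,"dx":0,"dy":0,"dz":-0.09,"ax":0,"ay":0,"az":0}
    - {"fingers":80,"dx":0.4,"dy":0,"dz":-0.12,"ax":0,"ay":0,"az":0}
    - {"fingers":80,"dx":0.4,"dy":0,"dz":-0.12,"ax":0,"ay":0,"az":0}
    - {"fingers":80,"dx":0.4,"dy":0,"dz":-0.12,"ax":0,"ay":0,"az":0}
    - {"fingers":80,"dx":0.4,"dy":0,"dz":-0.12,"ax":0,"ay":0,"az":0}
    - {"fingers":80,"dx":0.4,"dy":0,"dz":-0.12,"ax":0,"ay":0,"az":0}
    - {"fingers":80,"dx":0.4,"dy":0,"dz":-0.12,"ax":0,"ay":0,"az":0}
    - {"fingers":80,"dx":0.4,"dy":0,"dz":-0.12,"ax":0,"ay":0,"az":0}
    - {"fingers":80,"dx":0.4,"dy":0,"dz":-0.12,"ax":0,"ay":0,"az":0}
    - {"fingers":80,"dx":0.4,"dy":0,"dz":-0.12,"ax":0,"ay":0,"az":0}
    - {"fingers":80,"dx":0.4,"dy":0,"dz":-0.12,"ax":0,"ay":0,"az":0}

```text
clock: 26.5
tool_pos: [0.6152, 0.1819, 0.1867]
tcp_rot: [3.142, 0.0, 1.663]
contact_force: [0.1, -1.0, -0.0]
finger_gap: 0.0586
grip_force: 0.0
```

```bash
python3 t.py t2 4
```

```text
(no output)
```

View pics/t2.png

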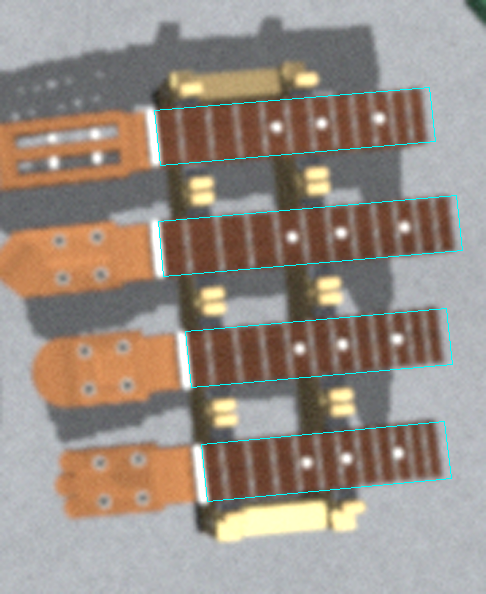

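All four necks match their ideal outlines to within about 2 mm, with nut edges at x of about 157, 162, 187 and 203 px. From nearest to farthest they are crown, round, pointed and slotted, with heads to the left (+y) and the arm clear.

```bash
python3 -c "
from cell import robot
print(robot.close_job())"
```

```text
the job is handed in; nothing more can be done
None
```

The job is handed in at about 27 s: all four necks lie on the empty rack in their original order (crown, round, pointed, slotted from the robot outward), within about 2 mm of their ideal places in the last top-camera check, and none was dropped.

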